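Draw a filter slider out of the microscope lamp house

TASK

Draw the filter slider that has the flat upright grip plate out of the microscope's lamp house, pulling it straight along its channel and keeping it level so that it does not bind, without forcing it. Then lay it flat in the empty steel tray, grip plate upwards, and let go; leave the other slider, the one with the round knob, where it is in the lamp house.

Things in the scene. Friction and masses are not known exactly. Their poses are not given: they have to be found in the camera images.
- plate_slider_mid (a point): Centre of the wanted loose slider's aluminium bar, 32 (x) x 130 (y) x 12 (z) mm, 75 to 155 g, two glass windows. Black upright grip plate, 10 (x) x 30 (y) x 50 (z) mm, on top near the outer end: its centre is 47 mm along +y and 31 mm above this point, its top 56 mm above. y runs along the channel, out of the lamp house; z up. At the start 55 to 75 mm of the bar is inside.
- knob_slider_mid (a point): Centre of the bar of the other loose slider, to be left alone: same bar and axes, but in place of the plate a black round knob (26 mm across, its top 56 mm above this point) on a stem, likewise 47 mm along +y. It sits in the other channel; which channel holds which slider varies.
- lamphouse: Fixed low grey box, 220 (x) x 110 (y) x 52 mm, slotted top; origin: centre of underside, z up. Two channels 50 mm either side of it along x open in the +y face and run 100 mm inwards: 38 mm wide, 15 high, floor 25 mm above the bench (3 mm play each side and above the bar). A sill at floor height juts 45 mm from the +y face. A slider is free once its centre is over 120 mm along +y from the origin.
- tray: Empty rectangular steel tray fixed to the bench, 110 (x) x 210 (y) mm outside, 21 mm high, walls and floor 5 mm thick, so 100 x 200 mm inside and 16 mm deep; origin at the centre of its underside, y along its length, z up. The slider may point either way along it.
Not all that is in view belongs to the job. Of the things shaped like the tray, the steel one is meant.

How it is judged (in metres and radians):
On the way:
1. the plate slider is drawn more than half out along its channel, level and straight (y of plate_slider_mid in the frame of lamphouse between 0.085 and 0.16 m and angle between plate_slider_mid's own z axis and vertical below 0.17 rad and angle between the y axis of plate_slider_mid and the y axis of lamphouse, either way round below 0.2 rad), for 0.1 s.
At the end, for the whole second after the job is handed in: The plate slider lies flat on the tray's floor with its grip plate up (bar level within 6 degrees, its centre less than 16 mm above the tray's underside and within 35 mm across and 40 mm along of the tray's centre); the knob slider is still in its channel within 15 mm of where it was (x of plate_slider_mid in the frame of tray between -0.035 and 0.035 m and y of plate_slider_mid in the frame of tray between -0.04 and 0.04 m and z of plate_slider_mid in the frame of tray below 0.016 m and angle between plate_slider_mid's own z axis and vertical below 0.1 rad and distance of knob_slider_mid from where it was at the start of the episode below 0.015 m); the robot touches nothing.
It fails at once if the plate slider is tipped by more than 10 degrees while its inner end is still 10 mm or more inside the channel (y of plate_slider_mid in the frame of lamphouse below 0.11 m and horizontal distance between plate_slider_mid and lamphouse below 0.125 m and z of plate_slider_mid in the frame of lamphouse below 0.06 m and angle between plate_slider_mid's own z axis and vertical above 0.175 rad).
It fails at once if the lamp house is forced: more than 25 N on it, by a bound slider or by the robot (contact force between lamphouse and anything else above 25 N).
It fails at once if the knob slider is moved by more than 15 mm (distance of knob_slider_mid from where it was at the start of the episode above 0.015 m).
It also fails if it takes over 42 s, if anything falls off the work surface, if the arm or the gripper's body presses on something with over 40 N, if the wrist force passes 120 N, or if a joint passes its speed limit or range.

ROBOT

A 6-joint arm with a two-finger parallel gripper is mounted at the origin on the work surface. World frame = base frame: x ahead of the robot, y to its left, z up, the work surface at z = 0. Lengths are in mm, angles in rad, forces in N, time in s.
With the tool pointing down it reaches from about 350 to 775 mm from the base axis. Payload 7.3 kg.
Tool frame: the origin (TCP) lies midway between the tips of the shut fingers; the grasp point (between the pads) lies 19 mm behind it; x points along the fingers, y is the direction in which the jaws open and shut, and the axes are right-handed (so a half turn about x gives the same grasp; the last joint's range is limited). The gripper opens to 92 mm and grips with 3 to 60 N. Pads are 19 mm wide; open, the fingers measure 130 mm over their backs; the gripper's body (75 mm by 190 mm) begins 47 mm behind the grasp point.
Start: joints at [-0.146, 0.342, 1.524, -0, 1.275, -0.146], TCP at [525.019, 0.019, 226.741] pointing down, gripper open.
Joint ranges: [-2.53, 2.53], [-0.77, 2.02], [0.04, 2.7], [-1, 4.14], [0.28, 2.66], [-3.11, 3.11]. Speed limits (rad/s): [2.57, 2.57, 3.14, 3.14, 3.14, 3.14].

INTERFACE

Orientations are given as [roll, pitch, yaw] about the fixed x, y, z axes, in that order (R = Rz(yaw) Ry(pitch) Rx(roll)).
In Python, from plant import bot gives the robot as it stands. The module is installed in compiled form; this text tells all that it offers.
- The arm moves only by the shell command python3 -m handwheel 'ROWS' [OPENING]. ROWS is JSON, a list that holds one entry, the list of rows, each a list of 4 numbers: the shift along the tool's x, y, z in cm, then the turn about the tool's x in rad. A call has 1 to 8 rows; each row shifts and turns the commanded pose from where the row before left it, along the tool's axes as they then stand; what a row does not reach is not made up. A row lasts 1/12 s, in which the tool goes at most 41.7 mm and 7.16 degrees, less where a joint would pass 70% of its speed; a pose out of reach is approached as far as the arm can. A call is refused whole if a number of a shift passes 4.17 or a number of a turn 0.125, either way. A call with a gripper value outside its range is refused whole. OPENING is the opening, from 0 (shut) to 1 (fully open), set as the call begins (- or left out, the last holds). The fingers move at their own pace and stop on an object; the grip force is fixed at half the most. Time passes only in rows, so rows that do not move let the fingers close. It gives the time, the measured TCP pose, the force and the opening at its end, in the units of the state.
- bot.get_obs(): the state, without advancing time (a new reading comes with each control period).
- bot.capture(name): name is "scene" or "side" or "wrist"; returns (picture, depth): 384x512x3 uint8, red, green, blue; 384x512 float32, mm along the optical axis (not along the pixel's ray), 0 where there is no reading.
- bot.camera_model(name): a dict with "fx", "fy", "cx", "cy" (pixels), "position" and "rotation" of the camera in the world. Camera axes: x right, y down, z forward; pixel columns grow to the right and rows downward; lengths in mm; the calibration is good to about 2 mm. A picture is of the moment at which its call begins: read the wrist's pose just before it. camera_model takes no time and is no camera call; for the wrist camera it gives the pose at the moment of the call.
- bot.close_job(): hands the job in, once; it reports no verdict.
Trained networks look in the newest picture that a camera, given by its name, has taken for a name from the list of things; names that differ only in an ending like _2 or _b are one class to them, and where a whole thing is asked for, a point or a joint stands for the part that bears it (a point fixed in the world has none). Each returns a list of dicts, best first, with "conf" (0 to 1); they miss things now and then, are a little off and sometimes report something else, mostly with a low value. They report only what shows in the picture. A call takes as long as a camera call. They do not tell look-alikes from the thing itself.
- bot.find_in(camera, label): "bbox" ([left, top, width, height] in pixels, round what is visible of it).
- bot.spot_point(camera, label): "point" ([column, row] in pixels: a listed point, or the origin of a listed thing).
The state is a dict: "time": time; "joint_positions": joint angles; "dq": joint speeds; "tau": joint torques, N m; "tool_pos": TCP position; "tcp_rot": TCP orientation; "contact_force": force on the tool from outside, world axes, zero at the start; "moment": the same for the moment, N m; "grip_width": finger opening in mm.
Only numpy, scipy, OpenCV 4.12 (cv2) and the standard library are available. Lean on these libraries where they do the work, as an engineer would, in place of code of your own. Each camera call takes 0.05 s, during which the arm holds its last target.

## Working session

There is one attempt and no reset: what is moved stays moved. The work goes in short steps, Python scripts to look and compute and a shell command to move; the robot and the scene stay as the last step left them, time stands still between calls to the robot, and variables do not carry over. Pictures are saved under pics/ and viewed, and the job is handed in when it is done.

```bash
mkdir -p pics; cat > h.py <<'E'
import numpy as np,cv2
from plant import bot
def cap(n,f):
    m=bot.camera_model(n);p,d=bot.capture(n)
    cv2.imwrite(f'pics/{f}.png',p[:,:,::-1]);np.savez(f'pics/{f}.npz',p=p,d=d,**{k:np.array(m[k]) for k in('fx','fy','cx','cy','position','rotation')})
    return m,p,d
def cloud(m,d):
    v,u=np.mgrid[:d.shape[0],:d.shape[1]]
    P=np.stack([(u-m['cx'])/m['fx']*d,(v-m['cy'])/m['fy']*d,d],-1)
    R=np.array(m['rotation'])
    return P@R.T+np.array(m['position'])
E
python3 - <<'E'
from h import *
o=bot.get_obs();print(o['time'],o['tool_pos'],o['tcp_rot'],o['grip_width'],o['contact_force'])
for c in('scene','side'):
    m,p,d=cap(c,c+'0');W=cloud(m,d)
    for l in('plate_slider_mid','knob_slider_mid','lamphouse','tray'):
        for r in bot.find_in(c,l)[:3]:print(c,l,'box',np.round(r['bbox']),round(r['conf'],2))
        for r in bot.spot_point(c,l)[:3]:
            u,v=np.round(r['point']).astype(int);print(c,l,'pt',u,v,round(r['conf'],2),W[min(v,383),min(u,511)].round() if d[min(v,383),min(u,511)]>0 else 0)
print(bot.get_obs()['time'])
E
```

```text
0.0 [5.24589053e+02 8.85442911e-02 2.26024100e+02] [-1.71834748  1.56919866  2.99405723] 91.95201789958436 [ 0.11428447 -0.390222   -0.28842419]Traceback (most recent call last):
  File "<stdin>", line 4, in <module>
  File "h.py", line 11, in cloud
    return P@R.T+np.array(m['position'])
           ~~~~~^~~~~~~~~~~~~~~~~~~~~~~~
ValueError: operands could not be broadcast together with shapes (384,512) (3,)
```

```bash
sed -i "s/R=np.array(m\['rotation'\])/R=rot(m['rotation'])/" h.py; cat >> h.py <<'E'
from scipy.spatial.transform import Rotation
def rot(r): return Rotation.from_euler('xyz',np.array(r)).as_matrix()
E
python3 - <<'E'
from h import *
print(bot.camera_model('scene'))
print(rot(bot.get_obs()['tcp_rot']).round(3))
for c in('scene','side'):
    m,p,d=cap(c,c+'0');W=cloud(m,d)
    for l in('plate_slider_mid','knob_slider_mid','lamphouse','tray'):
        for r in bot.find_in(c,l)[:3]:print(c,l,'box',np.round(r['bbox']),round(r['conf'],2))
        for r in bot.spot_point(c,l)[:3]:
            u,v=np.round(r['point']).astype(int);print(c,l,'pt',u,v,round(r['conf'],2),W[min(v,383),min(u,511)].round() if d[min(v,383),min(u,511)]>0 else 0)
print(bot.get_obs()['time'])
E
```

```text
{'fx': 460.8778100071809, 'fy': 460.8778100071809, 'cx': 248.51227632383254, 'cy': 199.33840913657994, 'position': array([1156.28211043,  -45.52791653,  934.02367242]), 'rotation': array([-2.46543431, -0.00973272,  1.35414008])}
[[-0.001  1.     0.   ]
 [ 0.     0.    -1.   ]
 [-1.    -0.001 -0.   ]]
scene plate_slider_mid box [175. 236.  29.  20.] 0.72
scene plate_slider_mid pt 174 250 0.76 [577. -80.  54.]
scene knob_slider_mid box [178. 270.  29.  29.] 0.59
scene knob_slider_mid pt 179 286 0.87 [658. -81.  34.]
scene lamphouse box [112. 221.  86.  96.] 0.57
scene lamphouse pt 154 273 0.9 [ 625. -130.   53.]
scene tray box [273. 198.  89.  46.] 0.84
scene tray box [281. 131.  84.  39.] 0.84
scene tray pt 324 154 0.71 [317. 365.   8.]
scene tray pt 316 221 0.63 [533. 273.   5.]
side plate_slider_mid box [313. 197.  19.  42.] 0.82
side plate_slider_mid pt 320 244 0.8 [549. -91.  52.]
side knob_slider_mid box [363. 201.  21.  35.] 0.93
side knob_slider_mid pt 376 244 0.96 [ 647. -109.   55.]
side lamphouse box [286. 225. 140.  87.] 0.82
side lamphouse pt 350 279 0.62 [ 580. -172.   50.]
side tray box [151. 103.  48.  58.] 0.87
side tray box [252. 118.  53.  58.] 0.79
side tray pt 277 150 0.86 [536. 251.   6.]
side tray pt 347 278 0.7 [ 574. -171.   53.]
side tray pt 179 132 0.67 [303. 366.   5.]
0.95
```

View pics/scene0.png

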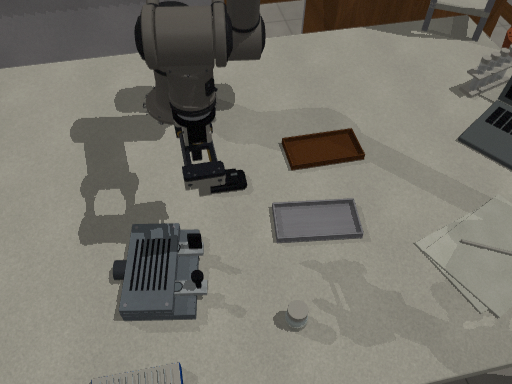

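View pics/side0.png

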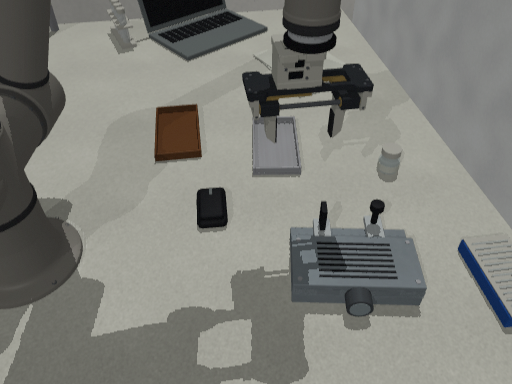

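```bash
python3 - <<'E'
from h import *
for c in('scene','side','wrist'):
    if c=='wrist': m,p,d=cap(c,'wrist0');W=cloud(m,d);print(m['position'],m['rotation'])
    else:
        z=np.load(f'pics/{c}0.npz');m=z;p=z['p'];d=z['d'];W=cloud(m,d)
    ok=d>0
    def reg(x0,x1,y0,y1,z0,z1):
        return W[ok&(W[...,0]>x0)&(W[...,0]<x1)&(W[...,1]>y0)&(W[...,1]<y1)&(W[...,2]>z0)&(W[...,2]<z1)]
    T=reg(450,780,-300,-40,45,60)
    if len(T)>30:print(c,'top',len(T),np.median(T[:,2]),cv2.minAreaRect(T[:,:2].astype(np.float32)))
    for n,x0,x1 in(('plate',540,610),('knob',615,700)):
        Q=reg(x0,x1,-140,-10,64,110)
        if len(Q)>5:print(c,n,len(Q),Q.min(0).round(1),Q.max(0).round(1),np.median(Q,0).round(1),cv2.minAreaRect(Q[:,:2].astype(np.float32)))
    T=reg(430,660,180,400,12,40)
    if len(T)>30:print(c,'tray',len(T),T[:,2].max(),cv2.minAreaRect(T[:,:2].astype(np.float32)))
s=cv2.imread('pics/side0.png')[180:320,270:440];cv2.imwrite('pics/crop_side.png',cv2.resize(s,None,fx=3.5,fy=3.5,interpolation=2))
E
```

```text
scene top 4611 52.672717692055016 ((599.787109375, -129.17422485351562), (236.33645629882812, 176.7393798828125), 0.2749190032482147)
scene plate 126 [562.8 -47.9  64.4] [576.9 -17.5  91.4] [571.4 -32.8  83.1] ((568.6962280273438, -32.62339782714844), (29.574832916259766, 12.458050727844238), 78.1580581665039)
scene knob 140 [656.5 -52.8  72.4] [681.7 -27.9  92.3] [671.8 -40.4  86.8] ((669.1571044921875, -40.605934143066406), (24.361583709716797, 24.222978591918945), 57.252838134765625)
scene tray 665 25.66428477361069 ((534.141845703125, 275.7206115722656), (205.26663208007812, 113.5322494506836), 82.29141998291016)
side top 6981 52.33763683100051 ((602.1008911132812, -124.48736572265625), (188.27633666992188, 220.37440490722656), 79.6724853515625)
side plate 128 [560.8 -48.1  65.1] [576.2 -15.2  89.5] [566.5 -39.7  84.9] ((568.6948852539062, -31.931331634521484), (32.42536926269531, 10.290545463562012), 79.73701477050781)
side knob 184 [654.9 -52.4  64.7] [681.  -28.9  89.4] [666.7 -45.2  86.2] ((668.440673828125, -40.82379150390625), (24.23890495300293, 24.639413833618164), 76.50020599365234)
side tray 296 24.86063180388669 ((535.9190673828125, 275.646484375), (204.8695831298828, 108.65982055664062), 81.63629913330078)
[525.12003878  79.91495772 385.95638212] [ 2.84515385e+00 -1.14997407e-03 -3.59789210e-05]
wrist top 6586 53.389300070752 ((597.063720703125, -125.86933898925781), (227.89613342285156, 170.91567993164062), 0.2947382926940918)
wrist plate 403 [561.1 -45.9  64. ] [575.4 -15.9  90.3] [567.4 -28.6  87.7] ((568.4993896484375, -31.130666732788086), (29.895584106445312, 10.254918098449707), 79.3880844116211)
wrist knob 566 [655.5 -50.9  73.3] [681.1 -26.1  91.3] [666.1 -36.8  87.8] ((668.2965087890625, -38.62339782714844), (24.806079864501953, 25.043310165405273), 81.81369018554688)
```

View pics/crop_side.png

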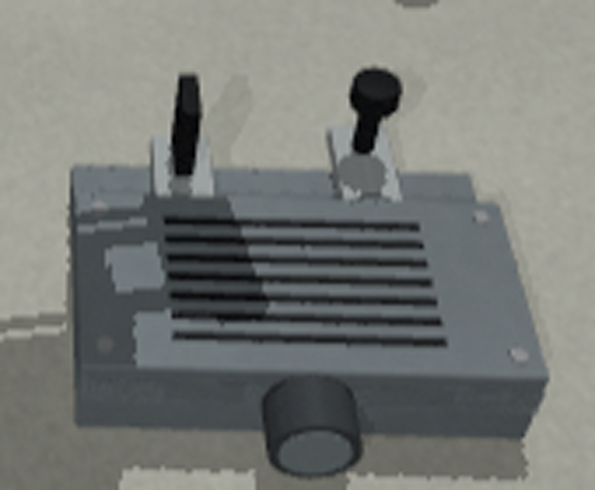

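View pics/wrist0.png

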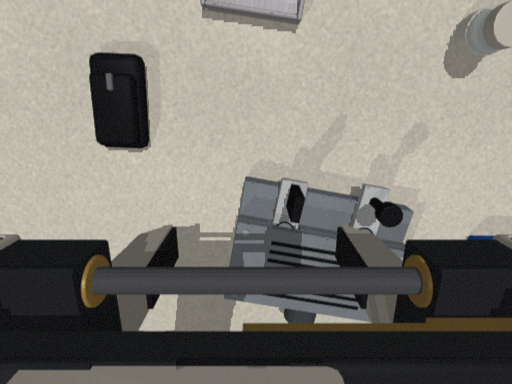

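```bash
python3 - <<'E'
from h import *
for c in('scene','side','wrist'):
    m=np.load(f'pics/{c}0.npz');d=m['d'];W=cloud(m,d)
    zt={'scene':52.5,'side':52.3,'wrist':53.4}[c]
    k=(d>0)&(abs(W[...,2]-zt)<2.5)&(W[...,0]>460)&(W[...,0]<740)&(W[...,1]<-50)&(W[...,1]>-260)
    T=W[k]
    for nm,a,b,f in(('front',0,1,np.max),('rear',0,1,np.min),('left',1,0,np.min),('right',1,0,np.max)):
        X=[];Y=[]
        for e in np.arange(T[:,a].min()+12,T[:,a].max()-12,5):
            s=T[(T[:,a]>=e)&(T[:,a]<e+5)]
            if len(s)>4:X.append(e+2.5);Y.append(f(s[:,b]))
        X=np.array(X);Y=np.array(Y)
        g=np.ones(len(X),bool)
        for _ in range(12):
            q=np.polyfit(X[g],Y[g],1);r=abs(Y-np.polyval(q,X));g=r<max(2,np.median(r)*1.2)
        print(c,nm,len(X),g.sum(),'angle',np.degrees(np.arctan(q[0])).round(2),'at',X[g].mean().round(),np.polyval(q,X[g].mean()).round(1))
E
```

```text
scene front 43 41 angle -10.71 at 606.0 -81.2
scene rear 43 34 angle -10.76 at 598.0 -189.5
scene left 26 17 angle 10.15 at -116.0 493.4
scene right 26 21 angle 10.68 at -151.0 708.4
side front 42 38 angle -10.58 at 605.0 -80.5
side rear 42 36 angle -10.62 at 599.0 -190.6
side left 26 19 angle 10.79 at -121.0 491.5
side right 26 21 angle 10.8 at -151.0 707.9
wrist front 37 26 angle -10.75 at 568.0 -71.7
wrist rear 37 32 angle -10.67 at 585.0 -186.3
wrist left 19 13 angle 10.45 at -108.0 493.9
wrist right 19 10 angle -27.24 at -153.0 648.7
```

```bash
python3 -m handwheel '[[[0,0,0,0.125],[0,2.4,1.15,0.062],[0,2.47,1.14,0],[3.5,0,0,0],[3,0,0,0],[1.5,0,0,0],[0,0,0,0]]]' 0.6; python3 - <<'E'
from h import *
o=bot.get_obs();print(o['time'],o['tool_pos'],rot(o['tcp_rot']).round(4).tolist(),o['grip_width'])
m,p,d=cap('wrist','wrist1');W=cloud(m,d);T=W[(d>0)&(W[...,2]>66)&(W[...,2]<100)&(W[...,0]>545)&(W[...,0]<595)&(W[...,1]>-70)&(W[...,1]<0)]
print(len(T),cv2.minAreaRect(T[:,:2].astype(np.float32)),T[:,2].max())
E
```

```text
time: 1.58
tool_pos: [567.3, -29.9, 142.8]
tcp_rot: [-1.568, 1.563, 2.957]
contact_force: [-0.7, 0.0, -0.4]
grip_width: 55.6
1.5833 [567.27364731 -29.91616108 142.76352066] [[-0.0076, 0.9825, -0.1862], [0.0014, -0.1862, -0.9825], [-1.0, -0.0077, 0.0]] 55.617985298392355
570 ((568.7637939453125, -31.193092346191406), (29.86835479736328, 9.718583106994629), 79.47824096679688) 89.7655575718421
```

View pics/wrist1.png

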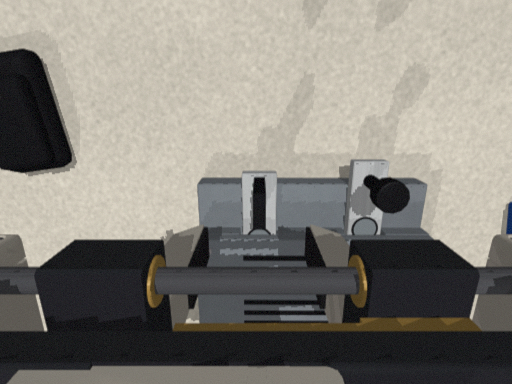

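```bash
python3 -m handwheel '[[[0,0.15,0.1,0],[0,0,0,0],[0,0,0,0]]]'; python3 - <<'E'
from h import *
for i in range(2):
    o=bot.get_obs();print(o['time'],o['tool_pos'],o['dq'].round(4) if hasattr(o['dq'],'round') else o['dq'],rot(o['tcp_rot'])[:,0].round(4))
E
```

```text
time: 1.88
tool_pos: [571.8, -31.6, 148.4]
tcp_rot: [1.568, 1.568, -0.19]
contact_force: [-0.3, -0.1, -0.0]
grip_width: 55.3
1.8833 [571.80998739 -31.61455853 148.4236405 ] [ 0.0017  0.      0.0117 -0.0005 -0.0023  0.0002] [ 3.2e-03 -6.0e-04 -1.0e+00]
1.8833 [571.80998739 -31.61455853 148.4236405 ] [ 0.0017  0.      0.0117 -0.0005 -0.0023  0.0002] [ 3.2e-03 -6.0e-04 -1.0e+00]
```

```bash
for i in 1 2 3; do python3 -m handwheel '[[[0,0,0,0],[0,0,0,0]]]'|sed -n 1,3p; done; python3 - <<'E'
from h import *
o=bot.get_obs();m,p,d=cap('wrist','wrist2');W=cloud(m,d);T=W[(d>0)&(W[...,2]>66)&(W[...,2]<100)&(W[...,0]>545)&(W[...,0]<595)&(W[...,1]>-70)&(W[...,1]<0)]
print(o['tool_pos'],rot(o['tcp_rot'])[:,0].round(4),m['position'],len(T),cv2.minAreaRect(T[:,:2].astype(np.float32)),T[:,2].max())
E
```

```text
time: 2.05
tool_pos: [571.2, -31.4, 147.6]
tcp_rot: [1.57, 1.569, -0.188]
time: 2.22
tool_pos: [570.9, -31.4, 147.0]
tcp_rot: [1.559, 1.57, -0.199]
time: 2.38
tool_pos: [570.8, -31.4, 146.7]
tcp_rot: [1.752, 1.571, -0.006]
[570.81733334 -31.41667151 146.74109419] [ 0. -0. -1.] [585.59518177  47.09498527 305.97049199] 554 ((568.3388671875, -31.089284896850586), (29.653221130371094, 9.505478858947754), 79.05606842041016) 89.995511050295
```

```bash
python3 -m handwheel '[[[0,-0.2,0,0],[3,0,0,0],[3,0,0,0],[2.5,0,0,0],[1.5,0,0,0],[0,0,0,0],[0,0,0,0],[0,0,0,0]]]'; python3 -m handwheel '[[[0,0,0,0],[0,0,0,0],[0,0,0,0],[0,0,0,0]]]'; python3 - <<'E'
from h import *
m,p,d=cap('wrist','wrist3');m,p,d=cap('side','side3')
s=p[150:310,270:440];cv2.imwrite('pics/crop3.png',cv2.resize(s[:,:,::-1],None,fx=3.5,fy=3.5,interpolation=2))
E
```

```text
time: 3.1
tool_pos: [569.7, -31.2, 47.9]
tcp_rot: [1.59, 1.569, -0.168]
contact_force: [0.9, -1.0, -0.5]
grip_width: 55.2
time: 3.43
tool_pos: [569.2, -31.1, 47.4]
tcp_rot: [1.583, 1.57, -0.175]
contact_force: [0.4, 0.2, -0.4]
grip_width: 55.1
```

View pics/wrist3.png

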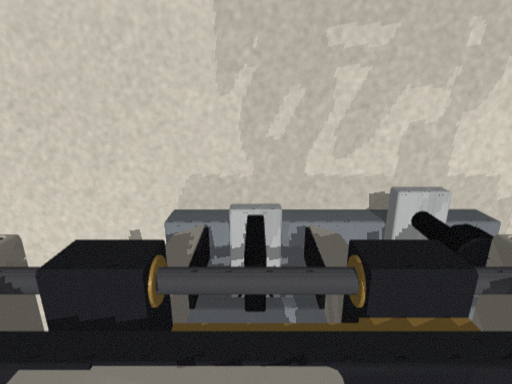

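View pics/crop3.png

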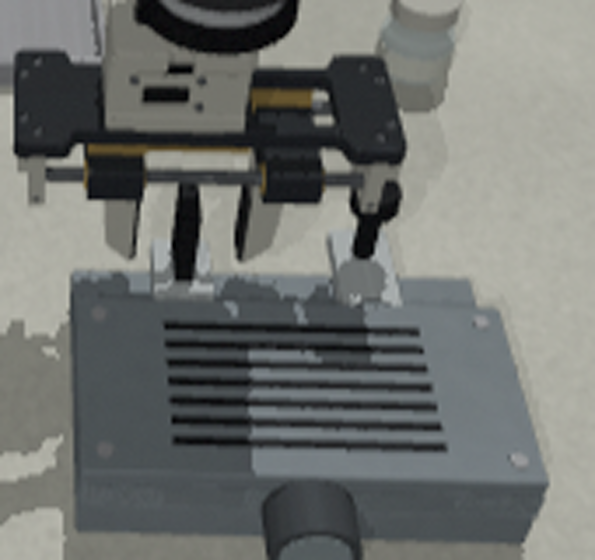

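```bash
python3 -m handwheel '[[[0,0,0,0],[0,0,0,0],[0,0,0,0],[0,0,0,0],[0,0,0,0],[0,0,0,0]]]' 0;python3 -m handwheel '[[[0,0,0,0],[0,0,0,0],[0,0,0,0]]]' 0
```

```text
time: 4.03
tool_pos: [568.9, -31.1, 46.7]
tcp_rot: [-2.947, 1.571, 1.579]
contact_force: [0.1, 0.4, -0.6]
grip_width: 19.7
time: 4.28
tool_pos: [568.8, -31.1, 46.7]
tcp_rot: [-2.07, 1.571, 2.455]
contact_force: [-0.3, -0.1, -0.5]
grip_width: 9.7
```

```bash
python3 -m handwheel '[[[0,0,-0.2,0],[0,0,-0.4,0],[0,0,-0.5,0],[0,0,-0.5,0],[0,0,-0.5,0],[0,0,-0.5,0],[0,0,-0.4,0]]]'
```

```text
time: 4.87
tool_pos: [574.5, -0.8, 46.7]
tcp_rot: [3.063, 1.571, 1.305]
contact_force: [0.3, -0.0, -0.0]
grip_width: 10.1
```

```bash
python3 -m handwheel '[[[0,0,-0.5,0],[0,0,-0.7,0],[0,0,-0.7,0],[0,0,-0.7,0],[0,0,-0.7,0],[0,0,-0.5,0],[0,0,-0.3,0],[0,0,0,0]]]';python3 - <<'E'
from h import *
m,p,d=cap('wrist','wrist4');m,p,d=cap('side','side4')
s=p[110:310,270:440];cv2.imwrite('pics/crop4.png',cv2.resize(s[:,:,::-1],None,fx=3,fy=3,interpolation=2))
E
```

```text
time: 5.53
tool_pos: [582.2, 39.5, 46.7]
tcp_rot: [2.497, 1.571, 0.741]
contact_force: [0.6, -0.0, -1.3]
grip_width: 10.0
```

View pics/wrist4.png

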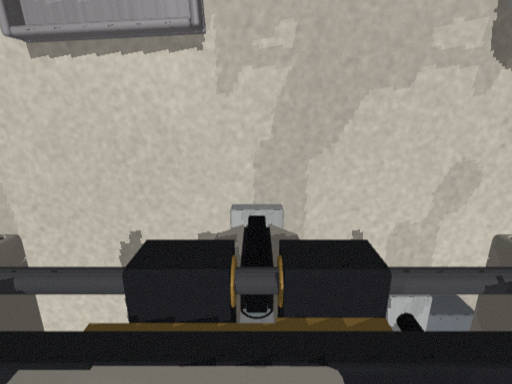

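View pics/crop4.png

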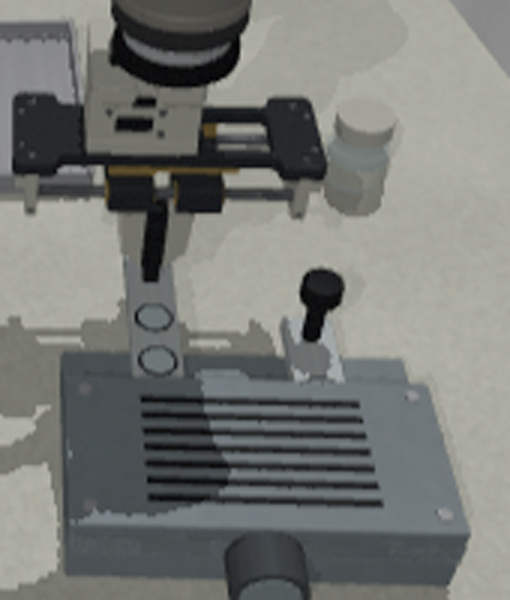

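```bash
python3 -m handwheel '[[[0,0,-0.6,0],[0,0,-1,0],[0,0,-1,0],[0,0,-1,0],[0,0,-1,0],[-0.5,0,-0.8,0],[-1,0,-0.6,0],[-1,0,0,0]]]';python3 -m handwheel '[[[-1,0,0,0],[-1,0,0,-0.047],[0,0,0,0],[0,0,0,0],[0,0,0,0],[0,0,0,0]]]';python3 - <<'E'
from h import *
for c in('scene','side'):
    m=np.load(f'pics/{c}0.npz');d=m['d'];W=cloud(m,d)
    k=(d>0)&(W[...,2]>15)&(W[...,2]<30)&(W[...,0]>440)&(W[...,0]<640)&(W[...,1]>160)&(W[...,1]<390)
    print(c,cv2.minAreaRect(W[k][:,:2].astype(np.float32)))
    b=(d>0)&(W[...,2]<11)&(W[...,2]>2)&(abs(W[...,0]-535)<65)&(abs(W[...,1]-275)<110);print(b.sum())
m,p,d=cap('wrist','wrist5');m,p,d=cap('side','side5');W=cloud(m,d)
s=p[60:310,200:440];cv2.imwrite('pics/crop5.png',cv2.resize(s[:,:,::-1],None,fx=2.4,fy=2.4,interpolation=2))
o=bot.get_obs();print(o['time'],o['tool_pos'],rot(o['tcp_rot']).round(3).tolist())
E
```

```text
time: 6.3
tool_pos: [593.3, 99.2, 72.5]
tcp_rot: [-2.793, 1.571, 1.734]
contact_force: [-0.2, -0.2, -0.9]
grip_width: 9.8
time: 6.8
tool_pos: [592.9, 97.3, 91.3]
tcp_rot: [-1.332, 1.57, -3.043]
contact_force: [-0.4, 0.3, -1.0]
grip_width: 9.9
scene ((533.8444213867188, 272.45361328125), (211.8455810546875, 113.47505950927734), 82.17716217041016)
2615
side ((535.3533935546875, 271.67388916015625), (212.94691467285156, 108.68170166015625), 81.59881591796875)
1785
6.9 [592.9132428   97.4565185   91.21057415] [[-0.001, 0.99, -0.14], [-0.0, -0.14, -0.99], [-1.0, -0.001, 0.0]]
```

View pics/wrist5.png

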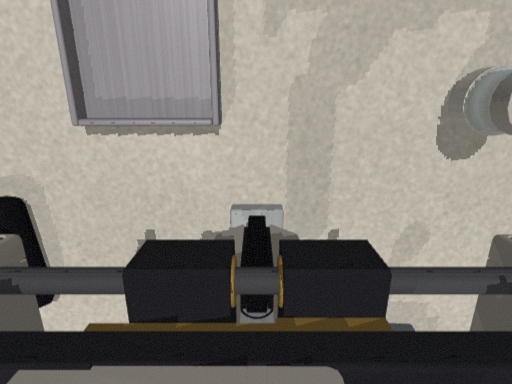

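View pics/crop5.png

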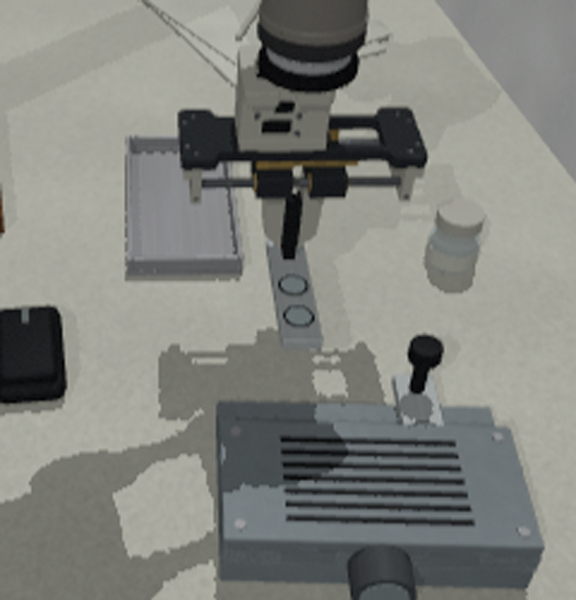

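```bash
python3 -m handwheel '[[[0,-0.4,-1,0],[0,-0.9,-2.2,0],[0,-1,-2.6,0],[0,-1,-2.6,0],[0,-1,-2.6,0],[0,-1,-2.6,0],[0,-1,-2.6,0],[0,-0.9,-2.2,0]]]';python3 -m handwheel '[[[0,-0.6,-1.6,0],[0,-0.4,-1.1,0],[0,0,0,0],[0,0,0,0],[0,0,0,0],[0,0,0,0],[0,0,0,0],[0,0,0,0]]]';python3 - <<'E'
from h import *
o=bot.get_obs();print(o['time'],o['tool_pos'],rot(o['tcp_rot']).round(3).tolist())
for c in('wrist','side','scene'):
    m,p,d=cap(c,c+'6')
    W=cloud(m,d)
    k=(d>0)&(W[...,2]>13)&(W[...,2]<30)&(W[...,0]>430)&(W[...,0]<640)&(W[...,1]>150)&(W[...,1]<390)
    T=W[k]
    if len(T)>20:print(c,T.min(0).round(),T.max(0).round(),cv2.minAreaRect(T[:,:2].astype(np.float32)))
p=cv2.imread('pics/side6.png');cv2.imwrite('pics/crop6.png',cv2.resize(p[40:240,180:400],None,fx=2.7,fy=2.7,interpolation=2))
E
```

```text
time: 7.57
tool_pos: [546.5, 292.4, 91.5]
tcp_rot: [-2.078, 1.57, 2.495]
contact_force: [0.5, 0.1, -1.7]
grip_width: 9.7
time: 8.23
tool_pos: [541.9, 317.2, 91.8]
tcp_rot: [1.04, 1.571, -0.672]
contact_force: [-0.4, -0.1, -1.2]
grip_width: 9.7
8.2333 [541.86475228 317.16425361  91.79357541] [[0.0, 0.99, -0.141], [-0.0, -0.141, -0.99], [-1.0, 0.0, 0.0]]
wrist [482. 276.  13.] [602. 385.  24.] ((541.8577880859375, 330.4071044921875), (95.74608612060547, 110.2593994140625), 81.73713684082031)
side [466. 159.  13.] [602. 386.  25.] ((535.4263916015625, 272.3760070800781), (214.7756805419922, 108.62399291992188), 81.60107421875)
scene [466. 161.  13.] [602. 377.  26.] ((535.4390869140625, 271.4888000488281), (210.4129638671875, 112.60575103759766), 81.13516998291016)
```

View pics/crop6.png

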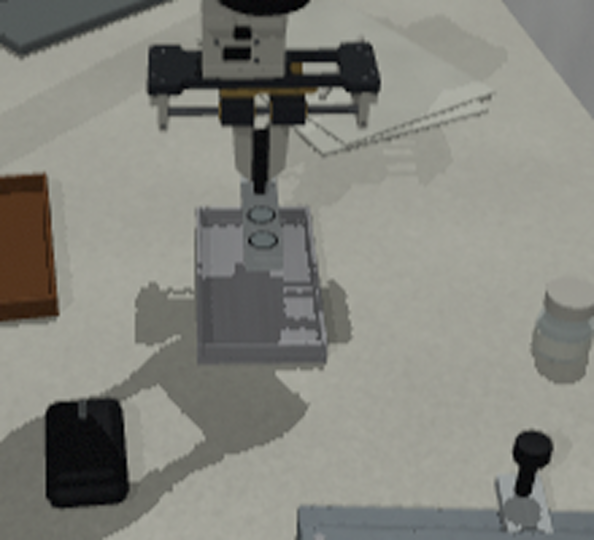

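View pics/scene6.png

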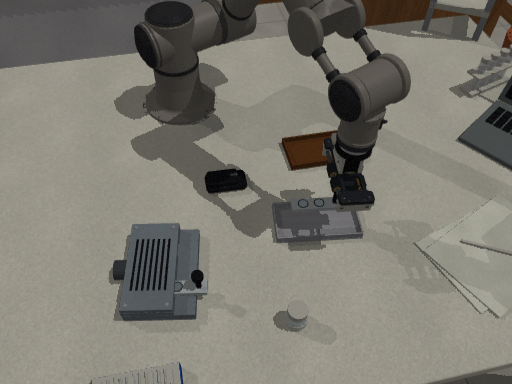

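```bash
python3 -m handwheel '[[[1.2,0,0,0],[1.6,0,0,0],[1.5,0,0,0],[0.8,0,0,0],[0.4,0,0,0],[0,0,0,0],[0,0,0,0],[0,0,0,0]]]'; python3 -m handwheel '[[[0.3,0,0,0],[0.3,0,0,0],[0.2,0,0,0],[0.1,0,0,0],[0,0,0,0],[0,0,0,0],[0,0,0,0],[0,0,0,0]]]'
```

```text
time: 9.05
tool_pos: [542.1, 318.3, 37.5]
tcp_rot: [2.105, 1.569, 0.395]
contact_force: [1.1, -0.3, -0.6]
grip_width: 10.0
time: 9.72
tool_pos: [541.6, 318.1, 27.9]
tcp_rot: [1.93, 1.57, 0.22]
contact_force: [-0.4, 0.7, -1.6]
grip_width: 10.1
```

```bash
python3 - <<'E'
from h import *
m,p,d=cap('side','side7')
cv2.imwrite('pics/crop7.png',cv2.resize(p[40:240,180:400,::-1],None,fx=2.7,fy=2.7,interpolation=2))
o=bot.get_obs();print(o['tool_pos'],o['contact_force'])
E
```

```text
[541.57979233 318.05737486  27.85253376] [ 0.03244665 -0.42472125 -1.66874536]
```

View pics/crop7.png

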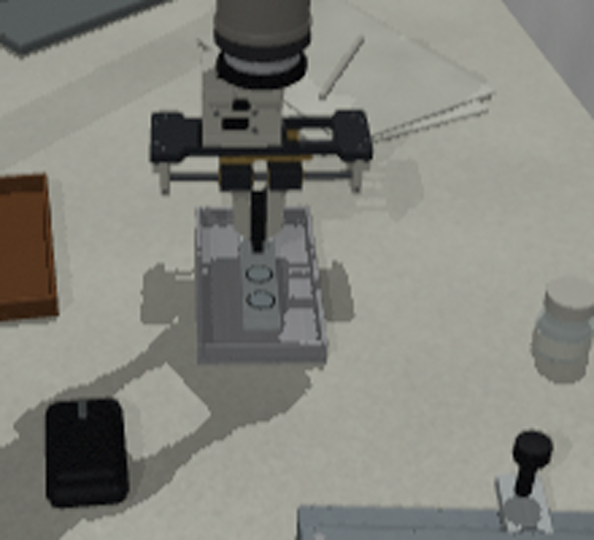

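```bash
python3 -m handwheel '[[[0.05,0,0,0],[0.05,0,0,0],[0,0,0,0],[0,0,0,0],[0,0,0,0],[0,0,0,0]]]'
```

```text
time: 10.27
tool_pos: [541.5, 318.0, 26.8]
tcp_rot: [1.751, 1.571, 0.04]
contact_force: [-0.8, 0.0, -1.1]
grip_width: 9.8
```

```bash
python3 -m handwheel '[[[0.05,0,0,0],[0.05,0,0,0],[0,0,0,0],[0,0,0,0],[0,0,0,0],[0,0,0,0]]]'
```

```text
time: 10.77
tool_pos: [541.5, 318.1, 26.7]
tcp_rot: [1.944, 1.57, 0.234]
contact_force: [-2.5, 0.7, 5.8]
grip_width: 9.8
```

```bash
python3 -m handwheel '[[[0,0,0,0],[0,0,0,0],[0,0,0,0],[0,0,0,0],[0,0,0,0],[0,0,0,0]]]' 0.5; python3 -m handwheel '[[[-0.5,0,0,0],[-1,0,0,0],[-2,0,0,0],[-2.5,0,0,0],[-3,0,0,0],[-3,0,0,0],[-2,0,0,0],[-1,0,0,0]]]';python3 -m handwheel '[[[0,0,0,0],[0,0,0,0],[0,0,0,0],[0,0,0,0],[0,0,0,0],[0,0,0,0]]]'; python3 - <<'E'
from h import *
for c in('side','scene','wrist'):
    m,p,d=cap(c,c+'8');W=cloud(m,d)
    k=(d>0)&(W[...,2]>40)&(W[...,2]<80)&(W[...,0]>500)&(W[...,0]<580)&(W[...,1]>270)&(W[...,1]<370);T=W[k]
    if len(T)>10:print(c,'plate',cv2.minAreaRect(T[:,:2].astype(np.float32)),T[:,2].max())
    k=(d>0)&(W[...,2]>72)&(W[...,2]<100)&(W[...,0]>640)&(W[...,0]<700)&(W[...,1]>-80)&(W[...,1]<0);T=W[k]
    if len(T)>10:print(c,'knob',cv2.minAreaRect(T[:,:2].astype(np.float32))[:2])
    k=(d>0)&(W[...,2]>12.5)&(W[...,2]<30)&(abs(W[...,0]-535)<28)&(W[...,1]>195)&(W[...,1]<345);T=W[k]
    if len(T)>10:
        q=np.linalg.lstsq(np.c_[T[:,:2]-T[:,:2].mean(0),np.ones(len(T))],T[:,2],rcond=None)[0]
        print(c,'bar',cv2.minAreaRect(T[:,:2].astype(np.float32)),q,len(T))
p=cv2.imread('pics/side8.png');cv2.imwrite('pics/crop8.png',cv2.resize(p[40:240,180:400],None,fx=2.7,fy=2.7,interpolation=2))
E
```

```text
time: 11.27
tool_pos: [541.5, 318.0, 25.6]
tcp_rot: [-0.506, 1.571, -2.217]
contact_force: [0.1, 0.1, 0.8]
grip_width: 43.8
time: 11.93
tool_pos: [542.8, 318.6, 180.4]
tcp_rot: [2.117, 1.564, 0.407]
contact_force: [1.1, -0.7, -0.7]
grip_width: 45.8
time: 12.43
tool_pos: [541.1, 317.9, 174.6]
tcp_rot: [-0.985, 1.569, -2.696]
contact_force: [-0.1, -0.1, 0.7]
grip_width: 46.0
side plate ((541.8468017578125, 315.5345458984375), (32.9477424621582, 9.854790687561035), 81.05985260009766) 70.87950002838204
side knob ((669.0406494140625, -41.029598236083984), (26.188398361206055, 23.956323623657227))
side bar ((535.2684326171875, 268.169189453125), (131.25991821289062, 31.83207893371582), 82.03804779052734) [-2.23932169e-03  1.07836980e-02  1.78681688e+01] 416
scene plate ((541.9769897460938, 316.23626708984375), (31.789077758789062, 11.965254783630371), 86.0997314453125) 71.04848429039271
scene knob ((669.1717529296875, -40.44659423828125), (25.18115234375, 24.271953582763672))
scene bar ((534.4986572265625, 269.49066162109375), (129.88079833984375, 35.23344421386719), 82.08869171142578) [-0.02206678  0.02151973 17.91176252] 558
wrist plate ((542.0540771484375, 318.0262756347656), (29.47739601135254, 9.679798126220703), 82.4544906616211) 69.93239453896842
wrist bar ((535.2777709960938, 271.5679931640625), (129.05859375, 32.04990768432617), 81.92619323730469) [-6.12263624e-04 -1.44493696e-03  1.83641637e+01] 2613
```

View pics/crop8.png

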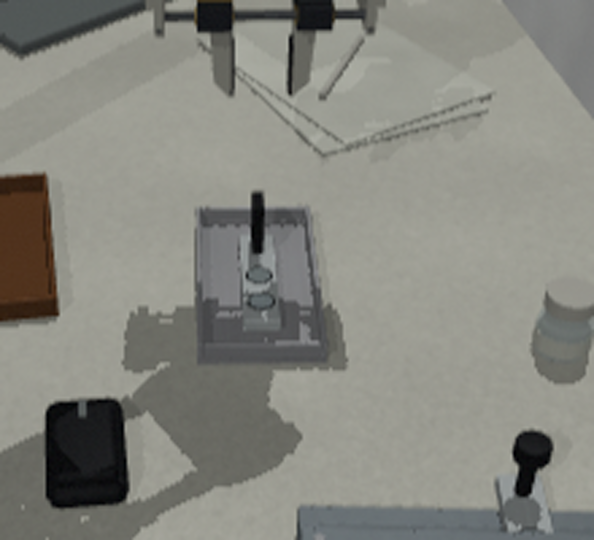

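View pics/wrist8.png

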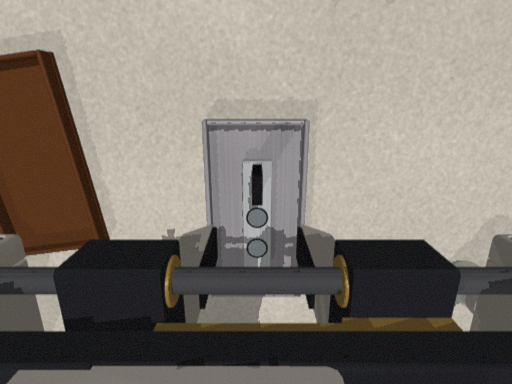

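The slider lies flat and centred in the steel tray: the plate is at wrist picture pixel (257,185) and the bar is level. The knob has not moved and the gripper is clear of everything.

```bash
python3 -c "
from plant import bot
print(bot.close_job())"
```

```text
the job is handed in; nothing more can be done
None
```

I drew the plate slider straight out along its channel, with about 1 N or less at the wrist. I then laid it in the steel tray with the grip plate up, let go, moved the gripper clear and handed the job in at about 12.6 s.

**Last checks:**
- **Slider in the tray:** the bar centre is within about 4 mm of the tray centre. Its top is at about 18 mm, where 17 mm is expected for lying on the tray floor.
- **Level:** the closest view (wrist camera) shows a tilt below 0.002 rad. The coarser scene and side views gave up to about 0.03 rad, which I take as depth noise; both are within the 0.1 rad limit.
- **Knob slider:** it is within about 1 mm of where it started.
- **Gripper:** it is well above the tray and touching nothing.

No check failed. The only disagreements were offsets of a few millimetres between the cameras. The largest wrist force I read was about 6 N, when the slider touched down in the tray.

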